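# Clamp a shear blade with strap and wing nut

### The arm

A 6-joint arm with a two-finger parallel gripper is mounted at the origin on the work surface. World frame = base frame: x ahead of the robot, y to its left, z up, the work surface at z = 0. Lengths are in m, angles in rad, forces in N, time in s.
With the tool pointing down it reaches from about 0.325 to 0.9 m from the base axis. Payload 3.5 kg.
Tool frame: the origin (TCP) lies midway between the tips of the shut fingers; the grasp point (between the pads) lies 19 mm behind it; z points along the fingers, y is the line along which they close (so a half turn about z gives the same grasp; the last joint's range is limited). The gripper opens to 85 mm and grips with 20 to 120 N. Pads are 22 mm wide; open, the fingers measure 114 mm over their backs; the gripper's body (76 mm by 85 mm) begins 54 mm behind the grasp point. The pads swing forward as they close: fully open they stand 13 mm farther back than shut.
Start: joints at [1.117, 0.276, -0.026, 1.268, 0, 1.467], TCP at [0.215, 0.587, 0.231] pointing down, gripper open.
Joint ranges: [-3.12, 3.12], [-0.85, 1.88], [-1.08, 1.24], [-1.95, 2.15], [-1.57, 1.53], [-3.14, 3.14]. Speed limits (rad/s): [2.57, 2.57, 3.14, 3.14, 3.14, 3.14].

### API

Orientations are given as a unit quaternion [w, x, y, z].
In Python, from plant import state, vision, ticket gives the robot as it stands.
- The arm moves only by the tool servo_tool, never from a script. Its argument "rows" is text: rows parted by semicolons, each of 7 numbers parted by spaces: the shift along the tool's x, y, z in mm, then the turn, a rotation vector about the tool's x, y, z in units of 8 degrees (1.0 is 8 degrees), then the gripper's target within -1 to 1 (fully open at 1, half-way at 0, shut at -1). In form: tx ty tz wx wy wz gripper; .... A call has 1 to 12 rows; each row shifts and turns the commanded pose from where the row before left it, along the tool's axes as they then stand; what a row does not reach is not made up. A row lasts 1/10 s, in which the tool goes at most 50 mm and 8.59 degrees, less where a joint would pass 70% of its speed; a pose out of reach is approached as far as the arm can. A call with a gripper value outside its range is refused whole. The fingers move at their own pace and stop on an object; "force" is the grip in N (left out, the last holds). Time passes only in rows, so rows that do not move let the fingers close. It gives the time, the measured TCP pose, the force, the opening and the grip force at its end, in the units of the state.
- state(): the state, without advancing time (a new reading comes with each control period).
- vision.camera(name): name is "scene" or "top" or "wrist"; returns a dict with "image" (480x640x3 uint8, blue, green, red), "z_map" (480x640 float32, m along the optical axis (not along the pixel's ray), 0 where there is no reading), "mtx" (3x3 intrinsics, pixels), "rvec" (rotation vector, rad) and "tvec" (3), from world to camera coordinates, as OpenCV has them. Camera axes: x right, y down, z forward; pixel columns grow to the right and rows downward; lengths in m; the calibration is good to about 2 mm. A picture is of the moment at which its call begins.
- ticket.finish_job(): hands the job in; it is judged then, once.
The state is a dict: "t": time; "joint_positions": joint angles; "dq": joint speeds; "joint_efforts": joint torques, N m; "tool_pos": TCP position; "eef_rot": TCP orientation; "wrist_force": force on the tool from outside, world axes, zero at the start; "torque": the same for the moment, N m; "gripper_width": finger opening in m; "finger_force": force on a finger pad.
Only numpy, scipy, OpenCV 4.12 (cv2) and the standard library are available. Lean on these libraries where they do the work, as an engineer would, in place of code of your own. Each camera call takes 0.05 s, during which the arm holds its last target. There are 200 camera calls.

### The job

Get the shear blade held for honing: with a fingertip, push the clamp's swing strap over the blade until it rests against its stop pin, then push the wings of the loose wing nut round clockwise, stroke after stroke, until the nut is fully tight. Only push: do not grip or force nut or strap, do not shift or lift the blade, leave the other things on the bench where they are, and finish clear of the clamp.

Things in the scene. Friction and masses are not known exactly. Their poses are not given: they have to be found in the camera images.
- clamp: Blade clamp: heavy grey steel block with an upright stud; it does not slide. Origin on the bench below the stud's axis, z up. Top face 30 mm up, x -73 to +45 mm, y -73 to +73 mm. The blade lies along its y at x = -48 mm, against a 3 mm high rib on the stud side. A stop pin (8 mm across, 16 mm above the top face) stands at x -30, y +17 mm.
- strap (a joint): Clamp strap: dark steel bar 26 mm wide, 12 thick, swinging about the stud under the nut; rounded nose 65 mm from the axis, heel 22 mm. 0 = home: nose along the clamp's -x, over the blade, side against the pin. Grows (rad) as it swings off the blade, anticlockwise from above, towards the clamp's -y, to 1.9; at the start 0.7 to 1.4. Drags 0.05 N m (1 N at the nose), stays where left.
- strap_nose (a point): On the strap's top face, on its centre line, 52 mm from the stud's axis. The top is 48 mm above the bench when clamped, up to 2 mm higher when slack. The underside is 12 mm lower (14 mm at the white pad).
- strap_bar: The strap's bar with the white plastic pad (18 x 22 mm, 2 mm thick) under its nose, which bears on the blade. Origin on the stud's axis at the bar's underside; turns with the strap, whose nose is along its -x.
- wing_nut (a joint): Steel wing nut on the stud, on top of the strap. Value in rad, grows as it turns clockwise seen from above; 9.42 = fully tight, beyond which the wings only give springily (1.2 N m per rad); at the start 1.2 to 5.0. Runs loosely (0.03 N m, about 1.5 N at a wing), stays where left, sinks 1.5 mm a turn together with strap and washer.
- nut_wings: The nut itself with its two opposite wings. Origin on the stud's axis at the nut's underside, 2.5 mm above the strap's top (50 mm above the bench when tight); x along the wings, z up. Wings 5 mm thick, reaching 28 mm either side of the axis, tops 29 mm above this origin; outside 18 mm they start 14 mm above it or lower. Hub 25 mm across, 14 tall; the stud ends below 22 mm.
- wing_tip (a point): Point in the outer part of one wing: 22 mm from the axis, 20 mm above the underside of the nut, mid thickness.
- shear_half: Loose half of a pair of hairdressing shears, steel, lying flat on the clamp: blade 12 mm wide and 4 mm thick, its tip towards the clamp's -y, finger ring overhanging the clamp's +y edge, 175 mm over all. Origin under the part of the blade where the strap bears.
- mate_half: Bystander: the other half of the same shears, lying flat on the bench beside the clamp, 175 mm long, 5 mm thick. Origin under the middle of its blade.
- hone_block: Bystander: brass-coloured honing block 28 x 90 x 26 mm lying behind the clamp. Origin at the centre of its underside.
- case: Bystander: small clear and white plastic screw case 42 x 54 x 15 mm. Origin at the centre of its underside.
- screwdriver: Bystander: screwdriver about 150 mm long lying on the bench in front of the clamp. Origin under its middle.
- stone_box: Bystander: blue sharpening-stone box 192 x 77 x 52 mm. Origin at the centre of its underside.
- spray: Bystander: green trigger spray bottle, 86 mm across and 221 mm tall. Origin at the centre of its underside.
- oil: Bystander: small white oil bottle, 36 mm across and 85 mm tall. Origin at the centre of its underside.
There are look-alikes about, which are no part of the job. Of the things that look like the clamp, the middle-sized one is meant.

How it is judged:
By the outcome, as a careful person would: the job done as asked, in the order asked, and still so for the second after the job is handed in, with the robot touching nothing.
It also fails if it takes over 64 s, if anything falls off the work surface, if the arm or the gripper's body presses on something with over 40 N, if the wrist force passes 120 N, or if a joint passes its speed limit or range.

## Working session

There is one attempt and no reset: what is moved stays moved. The work goes in short steps, Python scripts to look and compute and a tool call to move; the robot and the scene stay as the last step left them, time stands still between calls to the robot, and variables do not carry over. Pictures are saved under pics/ and viewed, at most 10 in all, crops included, and the job is handed in when it is done.

Besides the shell and the picture viewer there is one more tool, called after "Emit:" as name(argument=value, ...) on one line, values as JSON. servo_tool: Moves the arm, as the interface text tells. Its arguments: {"type":"object","properties":{"rows":{"type":"string"},"force":{"type":"number"}},"required":["rows"]}

```bash
ls; mkdir -p pics; python3 - <<'E'
from plant import state, vision
import cv2,numpy as np,pickle
print(state())
for n in ("scene","top"):
    c=vision.camera(n); cv2.imwrite(f"pics/{n}0.png",c["image"]); pickle.dump(c,open(f"{n}0.pkl","wb"))
    R=cv2.Rodrigues(np.array(c["rvec"]))[0]; print(n,(-R.T@np.ravel(c["tvec"])),c["mtx"])
E
```

```text
pics
{'t': 0.0, 'joint_positions': array([ 1.11662492e+00,  2.77155453e-01, -2.78983137e-02,  1.26801780e+00,
        1.74510877e-05,  1.46741298e+00]), 'dq': array([-0.00054169, -0.00121388, -0.00020574,  0.00011062, -0.00119465,
       -0.00052319]), 'joint_efforts': array([ 5.10759073e-04, -4.45506191e+01,  2.95202082e+01,  1.63571950e-02,
       -1.95622433e-04, -3.35877608e-06]), 'tool_pos': array([0.21441912, 0.58622511, 0.23013757]), 'eef_rot': array([-3.21439421e-04,  1.74496033e-01,  9.84657220e-01, -1.09129832e-03]), 'wrist_force': array([ 0.29091158, -0.75159179, -0.66349897]), 'torque': array([ 0.01720924, -0.01316435,  0.01477533]), 'finger_force': 0.0, 'gripper_width': 0.08525818316571822}
scene [ 1.36847839 -0.17274007  0.82915446] [[442.07498096   0.         323.21796075]
 [  0.         442.07498096 243.40193735]
 [  0.           0.           1.        ]]
top [0.27918022 0.0106803  1.14192085] [[508.43071374   0.         319.34439744]
 [  0.         508.43071374 247.29247524]
 [  0.           0.           1.        ]]
```

View pics/top0.png

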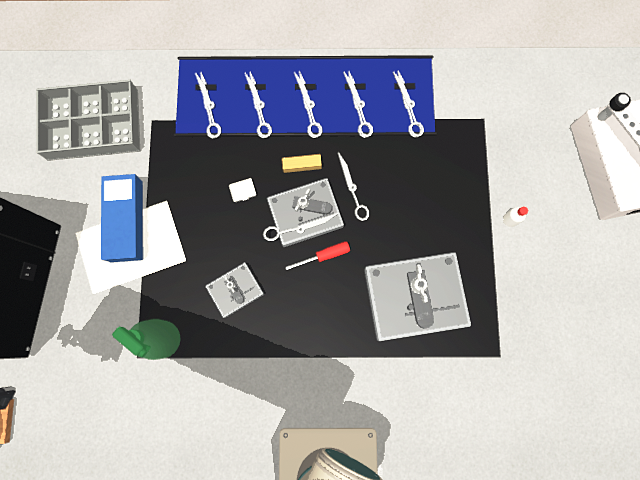

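View pics/scene0.png

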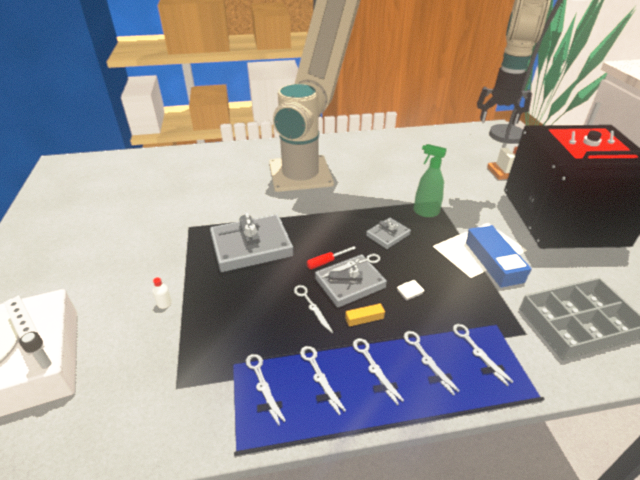

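The top view shows the middle-sized clamp at about (305,212), with its blade on the robot side and the ring at (270,233). The strap and nut are near (310,205). In the scene view the clamp is at about (350,280). Next I'll measure it using depth.

```bash
cat > h.py <<'E'
import cv2,numpy as np,pickle
def cam(c):
    return cv2.Rodrigues(np.array(c["rvec"],float))[0],np.ravel(c["tvec"]).astype(float),np.array(c["mtx"])
def pts(c):
    R,t,K=cam(c); v,u=np.mgrid[0:480,0:640]; z=c["z_map"]
    P=np.stack([(u-K[0,2])/K[0,0]*z,(v-K[1,2])/K[1,1]*z,z],-1)
    W=(P-t)@R; W[z==0]=np.nan; return W
def ray(c,uv,h):
    R,t,K=cam(c); d=np.array([(uv[0]-K[0,2])/K[0,0],(uv[1]-K[1,2])/K[1,1],1.])@R; o=-R.T@t
    return o+d*(h-o[2])/d[2]
def proj(c,p):
    R,t,K=cam(c); q=K@(R@np.array(p)+t); return q[:2]/q[2]
E
python3 - <<'E'
from h import *
c=pickle.load(open("top0.pkl","rb")); W=pts(c)
print("bench",np.nanmedian(W[140:150,200:220,2]))
roi=np.zeros((480,640),bool); roi[170:255,255:352]=1
for lo,hi in((.02,.042),(.024,.036)):
    m=roi&(W[...,2]>lo)&(W[...,2]<hi)
    m=cv2.morphologyEx(m.astype(np.uint8),cv2.MORPH_OPEN,np.ones((5,5))).astype(bool)
    P=W[m][:,:2].astype(np.float32)*1000; print(len(P),cv2.minAreaRect(P))
for n,lo in(("strap",.040),("wing",.062)):
    m=roi&(W[...,2]>lo); P=W[m]*1000; print(n,len(P)); 
    if n=="wing": print(P.round(0)[:40]); print(cv2.minAreaRect(P[:,:2].astype(np.float32)))
    else: print(P.round(0)[::6])
im=cv2.resize(c["image"][170:255,255:352],None,fx=7,fy=7,interpolation=cv2.INTER_CUBIC); cv2.imwrite("pics/crop1.png",im)
E
```

```text
bench -0.0007539053519922646
2872 ((551.2861938476562, 38.541847229003906), (173.1692657470703, 147.42079162597656), 17.26206398010254)
2362 ((576.4241943359375, 46.17051315307617), (118.60921478271484, 145.4853973388672), 18.613283157348633)
strap 498
[[613.  38.  77.]
 [607.  40.  80.]
 [607.  36.  74.]
 [602.  40.  73.]
 [606.  68.  47.]
 [603.  65.  49.]
 [600.  50.  59.]
 [602.  66.  46.]
 [595.  51.  69.]
 [599.  68.  45.]
 [592.  53.  72.]
 [598.  41.  51.]
 [597.  68.  47.]
 [590.  53.  70.]
 [593.  41.  59.]
 [596.  28.  48.]
 [594.  65.  48.]
 [588.  51.  69.]
 [593.  39.  51.]
 [594.  25.  47.]
 [595.  12.  45.]
 [591.  63.  51.]
 [585.  49.  70.]
 [591.  36.  51.]
 [592.  23.  47.]
 [591.  10.  49.]
 [589.  72.  48.]
 [585.  58.  64.]
 [585.  43.  61.]
 [590.  30.  46.]
 [589.  16.  50.]
 [589.   3.  48.]
 [587.  70.  48.]
 [581.  56.  68.]
 [584.  43.  60.]
 [587.  30.  48.]
 [588.  16.  44.]
 [587.   3.  47.]
 [585.  72.  48.]
 [579.  58.  68.]
 [582.  45.  59.]
 [584.  32.  49.]
 [585.  19.  48.]
 [585.   5.  47.]
 [584.  -8.  49.]
 [582.  65.  50.]
 [580.  52.  58.]
 
[... 772 characters left out ...]
 40.  80.]
 [609.  38.  73.]
 [609.  36.  74.]
 [606.  42.  78.]
 [605.  40.  79.]
 [605.  38.  80.]
 [607.  36.  74.]
 [603.  42.  80.]
 [604.  40.  76.]
 [604.  38.  75.]
 [607.  36.  64.]
 [603.  43.  71.]
 [602.  40.  73.]
 [606.  38.  63.]
 [601.  45.  70.]
 [600.  42.  73.]
 [601.  40.  71.]
 [599.  45.  68.]
 [600.  43.  66.]
 [600.  41.  65.]
 [598.  47.  64.]
 [597.  45.  67.]
 [597.  43.  70.]
 [597.  56.  62.]
 [596.  54.  65.]
 [595.  51.  69.]
 [595.  49.  66.]
 [595.  47.  68.]
 [596.  45.  63.]
 [594.  58.  64.]
 [594.  56.  62.]
 [592.  53.  72.]
 [592.  51.  71.]
 [591.  49.  74.]]
((589.640625, 50.91530990600586), (16.674049377441406, 55.558372497558594), 68.66605377197266)
```

View pics/crop1.png

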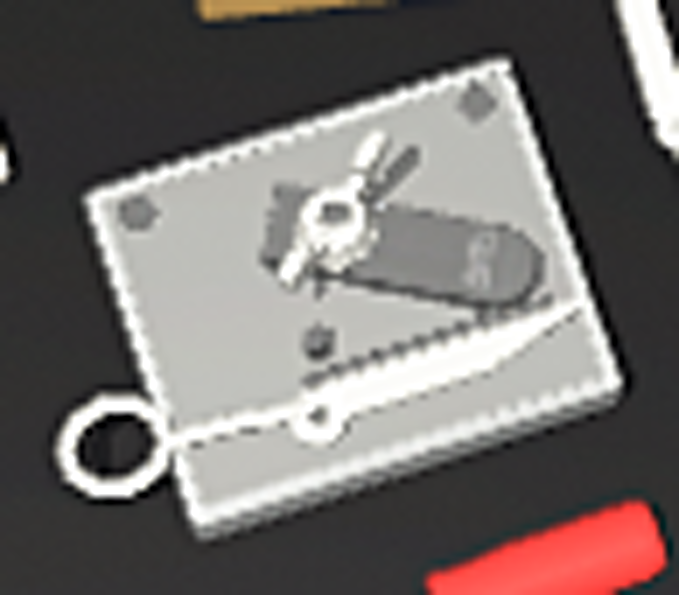

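The crop shows the clamp with the pin at crop (320,345), the strap nose at about (540,265), and the wings running from (375,145) to (290,275). From depth, the stud's axis is at world (589.7, 50.6) mm with a yaw of 18.6°, and the strap is at about 1.06 rad. Now I'll move above the starting point for the strap push.

Emit:
servo_tool(rows="-32 -23 0 0 0 0 -1;-32 -23 0 0 0 0 -1;-32 -23 0 0 0 0 -1;-32 -23 0 0 0 0 -1;-32 -23 0 0 0 0 -1;-32 -23 0 0 0 0 -1;-32 -23 0 0 0 0 -1;-32 -23 0 0 0 0 -1;-32 -23 0 0 0 0 -1;-32 -23 0 0 0 0 -1;-32 -23 0 0 0 0 -1;-32 -23 0 0 0 0 -1", force=20)

```text
t: 1.3
tool_pos: [0.4809, 0.1942, 0.2309]
eef_rot: [-0.0, 0.175, 0.985, -0.0]
wrist_force: [1.1, 1.0, 0.4]
gripper_width: -0.0001
finger_force: 0.0
```

Emit:
servo_tool(rows="-32 -23 0 0 0 0 -1;-32 -23 0 0 0 0 -1;-32 -23 0 0 0 0 -1;-32 -23 0 0 0 0 -1;-32 -23 0 0 0 0 -1;-24 0 0 0 0 0 -1;0 0 0 0 0 -0.97 -1;0 0 0 0 0 -0.97 -1;0 0 0 0 0 -0.97 -1;0 0 0 0 0 -0.97 -1;0 0 0 0 0 -0.96 -1;0 0 0 0 0 0 -1")

```text
t: 2.5
tool_pos: [0.6134, 0.0245, 0.2307]
eef_rot: [-0.001, -0.162, 0.987, 0.0]
wrist_force: [0.6, 0.4, -0.4]
gripper_width: -0.0002
finger_force: 0.0
```

```bash
cat >> h.py <<'E'
A=np.array([589.7,50.6]); YAW=np.radians(18.6); C=np.array([[np.cos(YAW),-np.sin(YAW)],[np.sin(YAW),np.cos(YAW)]])
from scipy.spatial.transform import Rotation as Ro
def rep(s):
    q=s["eef_rot"]; R=Ro.from_quat([q[1],q[2],q[3],q[0]]).as_matrix(); p=np.array(s["tool_pos"])*1000
    print("t %.1f clampXY"%s["t"],(C.T@(p[:2]-A)).round(1),"z %.1f"%p[2],"toolY in clamp deg %.2f"%np.degrees(np.arctan2(*(C.T@R[:2,1])[::-1])),"toolz",R[:,2].round(4),"F clamp",(C.T@np.array(s["wrist_force"])[:2]).round(2),np.round(s["wrist_force"][2],1),"w",round(s["gripper_width"],4))
    return p,R
E
python3 - <<'E'
from plant import state,vision
from h import *
rep(state()); print(state()["joint_positions"].round(2))
c=vision.camera("wrist"); cv2.imwrite("pics/w1.png",c["image"]); pickle.dump(c,open("w1.pkl","wb"))
print(proj(c,[.5897,.0506,.048]))
E
```

```text
t 2.5 clampXY [ 14.2 -32.3] z 230.7 toolY in clamp deg 90.01 toolz [-1.3e-03  1.0e-04 -1.0e+00] F clamp [0.66 0.17] -0.4 w -0.0002
[-0.07  0.26 -0.05  1.26 -0.   -0.39]
[358.63802086 196.21226739]
```

View pics/w1.png

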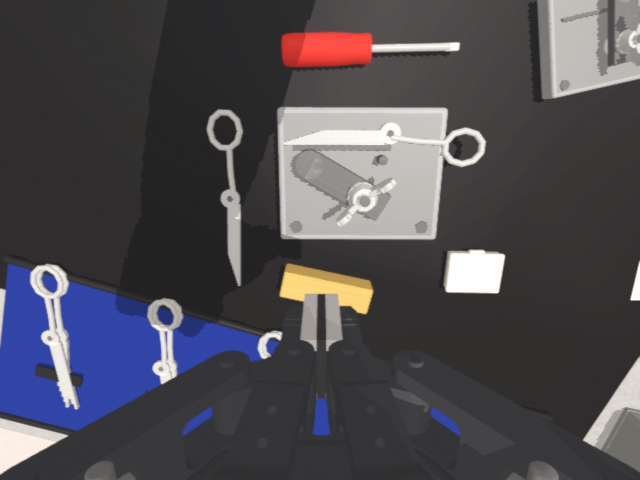

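The wrist view shows the clamp axis-aligned, with the stud at about (362,200), strap nose at (303,160), pin at (380,160), wings from (393,183) to (343,222), and the fingertips at about (321,297). I'll refine the measurements from this view.

```bash
python3 - <<'E'
from h import *
from plant import state
c=pickle.load(open("w1.pkl","rb")); W=pts(c)*1000
roi=np.zeros((480,640),bool); roi[95:250,265:455]=1
H=W[...,2]; print("bench",np.nanmedian(H[60:90,300:420]))
m=(roi&(H>24)&(H<36)).astype(np.uint8); m=cv2.morphologyEx(m,cv2.MORPH_OPEN,np.ones((7,7))).astype(bool)
print("top",cv2.minAreaRect(W[m][:,:2].astype(np.float32)),np.median(H[m]))
cl=lambda P:(P[:,:2]-A)@C
m=roi&(H>43)&(H<54); m[:, :]&=True
m=cv2.morphologyEx(m.astype(np.uint8),cv2.MORPH_OPEN,np.ones((5,5))).astype(bool)
P=cl(W[m]); P=P[np.hypot(*P.T)>20]; r=cv2.minAreaRect(P.astype(np.float32)); v,cen=cv2.PCACompute2(P.astype(np.float32),None)[:0] or (None,None)
l=cv2.fitLine(P[np.hypot(*P.T)>30].astype(np.float32),cv2.DIST_L2,0,.01,.01).ravel(); print("strap",r,l,"z",np.median(H[m]))
print("nose extent",np.hypot(*P.T).max())
m=roi&(H>67); P=cl(W[m]); print("wing",cv2.minAreaRect(P.astype(np.float32)),len(P),"top",np.percentile(H[m],[50,90,97]))
l=cv2.fitLine(P.astype(np.float32),cv2.DIST_L2,0,.01,.01).ravel(); print(l,np.degrees(np.arctan2(l[1],l[0])))
s=state(); print("tcp px",proj(c,s["tool_pos"]))
z=c["z_map"]; print(z[300,[295,300,305,315,320,325,335,340,345]],z[296:345:8,315])
E
```

```text
bench 1.5016424977876224
top ((575.5945434570312, 48.0111198425293), (118.15653991699219, 146.1129608154297), 18.626245498657227) 30.948534715058294
strap ((-9.85181999206543, -14.83984375), (83.11614227294922, 53.58898162841797), 85.31086730957031) [ 1.8998390e-02 -9.9981952e-01 -2.4414982e+01 -3.5648952e+01] z 49.538234870342855
nose extent 62.84751470444135
wing ((-0.7572178840637207, 1.9614677429199219), (16.734603881835938, 55.02382278442383), 26.232894897460938) 594 top [72.06887033 80.65880967 81.34907626]
[ 0.6276764  -0.77847433 -1.2172384   2.204528  ] -51.121098
tcp px [321.31834604 312.12112445]
[0.4110436  0.38322374 0.1452935  0.14589655 0.14551876 0.14600977
 0.14801246 0.38318044 0.38113984] [0.15041924 0.14254811 0.13672325 0.1310692  0.12639938 0.12124557
 0.12071709]
```

Emit:
servo_tool(rows="6 -30 0 0 0 0 -1;0 0 40 0 0 0 -1;0 0 40 0 0 0 -1;0 0 40 0 0 0 -1;0 0 40 0 0 0 -1;0 0 20 0 0 0 -1;0 0 8 0 0 0 -1;0 0 0 0 0 0 -1")

```text
t: 3.35
tool_pos: [0.6167, -0.0057, 0.0421]
eef_rot: [-0.001, -0.161, 0.987, 0.0]
wrist_force: [-0.5, 0.1, 0.2]
gripper_width: -0.0001
finger_force: 0.0
```

```bash
python3 - <<'E'
from plant import state
from h import *
rep(state())
E
```

```text
t 3.4 clampXY [  7.6 -62. ] z 42.1 toolY in clamp deg 89.94 toolz [-2.6e-03  3.0e-04 -1.0e+00] F clamp [-0.44  0.23] 0.2 w -0.0001
```

Emit:
servo_tool(rows="6 4 0 0 0 0 -1;6 4 0 0 0 0 -1;5 1 0 0 0 0 -1;5 1 0 0 0 0 -1;6 2 0 0 0 0 -1;5 4 0 0 0 0 -1;6 4 0 0 0 0 -1;6 4 0 0 0 0 -1;3 4 0 0 0 0 -1;3 4 0 0 0 0 -1;3 3 0 0 0 0 -1")

```text
t: 4.45
tool_pos: [0.5549, 0.0105, 0.0432]
eef_rot: [-0.0, -0.162, 0.987, 0.0]
wrist_force: [0.6, -1.6, -0.3]
gripper_width: -0.0005
finger_force: 0.5
```

```bash
python3 - <<'E'
from plant import state,vision
from h import *
rep(state())
c=vision.camera("top");c2=vision.camera("scene")
u,v=proj(c,[.575,.045,.04]).astype(int)
a=cv2.resize(c["image"][v-45:v+45,u-50:u+50],(500,450),interpolation=cv2.INTER_CUBIC)
cv2.imwrite("pics/s2.png",a)
E
```

```text
t 4.5 clampXY [-45.8 -26.9] z 43.2 toolY in clamp deg 90.03 toolz [-2.e-04  1.e-04 -1.e+00] F clamp [ 0.07 -1.73] -0.3 w -0.0005
```

View pics/s2.png

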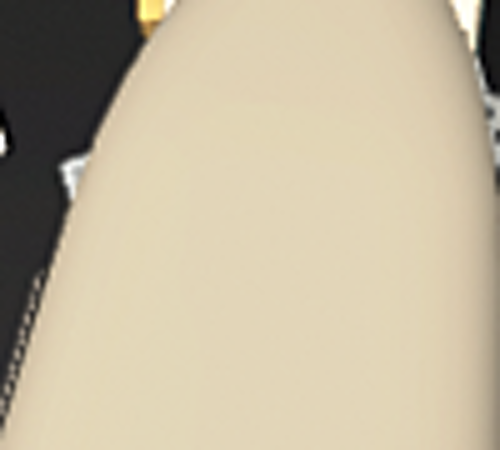

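The arm hides the clamp from the top camera, but the force of about -1.7 N along clamp y shows contact with the strap. I'll continue in small steps until the force rises.

Emit:
servo_tool(rows="1 2 0 0 0 0 -1;0 2 0 0 0 0 -1;0 1 0 0 0 0 -1;0 0 0 0 0 0 -1")

```text
t: 4.95
tool_pos: [0.5525, 0.0146, 0.0431]
eef_rot: [-0.0, -0.162, 0.987, 0.0]
wrist_force: [0.5, -1.4, -0.7]
gripper_width: 0.0
finger_force: 0.4
```

Emit:
servo_tool(rows="0 1 0 0 0 0 -1;0 0 0 0 0 0 -1")

```text
t: 5.15
tool_pos: [0.5524, 0.0155, 0.0432]
eef_rot: [-0.0, -0.162, 0.987, 0.0]
wrist_force: [-0.6, -0.1, -0.7]
gripper_width: -0.0001
finger_force: 0.5
```

Emit:
servo_tool(rows="0 1 0 0 0 0 -1;0 0 0 0 0 0 -1")

```text
t: 5.35
tool_pos: [0.5521, 0.0165, 0.0433]
eef_rot: [-0.0, -0.162, 0.987, 0.0]
wrist_force: [-0.2, -1.0, -0.4]
gripper_width: 0.0003
finger_force: 0.5
```

```bash
python3 - <<'E'
from plant import state,vision
from h import *
rep(state())
E
```

```text
t 5.3 clampXY [-46.5 -20.3] z 43.3 toolY in clamp deg 90.02 toolz [-1.e-04  1.e-04 -1.e+00] F clamp [-0.48 -0.84] -0.4 w 0.0003
```

Emit:
servo_tool(rows="0 1 0 0 0 0 -1;0 0 0 0 0 0 -1")

```text
t: 5.55
tool_pos: [0.5518, 0.0175, 0.0433]
eef_rot: [-0.0, -0.162, 0.987, 0.0]
wrist_force: [-0.7, -0.9, -0.3]
gripper_width: -0.0002
finger_force: 0.5
```

Emit:
servo_tool(rows="0 1 0 0 0 0 -1;0 0 0 0 0 0 -1")

```text
t: 5.75
tool_pos: [0.5515, 0.0185, 0.0433]
eef_rot: [0.0, -0.162, 0.987, 0.0]
wrist_force: [-0.0, -0.8, -0.6]
gripper_width: -0.0001
finger_force: 0.5
```

Emit:
servo_tool(rows="0 1 0 0 0 0 -1;0 0 0 0 0 0 -1")

```text
t: 5.95
tool_pos: [0.5512, 0.0194, 0.0433]
eef_rot: [-0.0, -0.162, 0.987, 0.0]
wrist_force: [-0.0, -1.4, -0.4]
gripper_width: 0.0001
finger_force: 0.5
```

Emit:
servo_tool(rows="0 1 0 0 0 0 -1;0 0 0 0 0 0 -1")

```text
t: 6.15
tool_pos: [0.5509, 0.0201, 0.0433]
eef_rot: [-0.0, -0.162, 0.987, -0.0]
wrist_force: [-0.4, -2.1, -0.1]
gripper_width: 0.0
finger_force: 0.8
```

Emit:
servo_tool(rows="0 1 0 0 0 0 -1;0 0 0 0 0 0 -1")

```text
t: 6.35
tool_pos: [0.5508, 0.0204, 0.0434]
eef_rot: [0.0, -0.162, 0.987, -0.001]
wrist_force: [0.4, -4.8, -0.1]
gripper_width: 0.0002
finger_force: 2.3
```

```bash
python3 - <<'E'
from plant import state,vision
from h import *
rep(state())
c=vision.camera("wrist"); cv2.imwrite("pics/w3.png",c["image"]); pickle.dump(c,open("w3.pkl","wb"))
E
```

```text
t 6.3 clampXY [-46.5 -16.2] z 43.4 toolY in clamp deg 90.00 toolz [ 4.e-04 -2.e-03 -1.e+00] F clamp [-1.17 -4.72] -0.1 w 0.0002
```

View pics/w3.png

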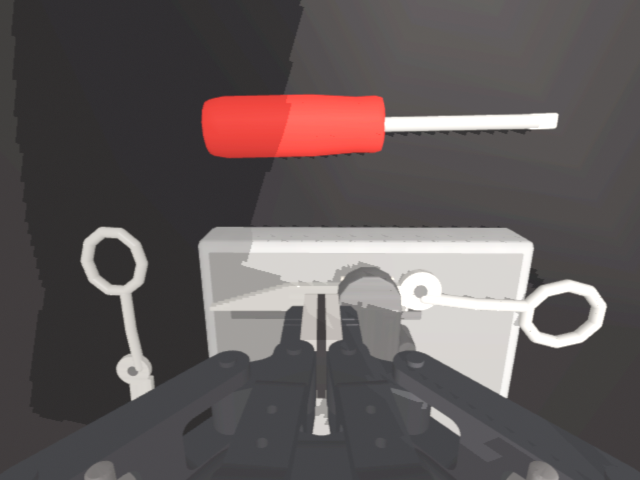

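The wrist view shows the strap lying straight over the blade at about (370,290), with its side against the fingertip. The force rose to 4.7 N without further travel, so the strap is on its pin. I'll back off, lift, and measure again from above.

Emit:
servo_tool(rows="0 -5 0 0 0 0 -1;0 -12 0 0 0 0 -1;0 0 -40 0 0 0 -1;0 0 -40 0 0 0 -1;-15 0 -40 0 0 0 -1;-25 0 -40 0 0 0 -1;-25 5 -27 0 0 0 -1;0 0 0 0 0 0 -1;0 0 0 0 0 0 -1")

```text
t: 7.3
tool_pos: [0.6168, 0.0306, 0.2308]
eef_rot: [0.001, -0.162, 0.987, 0.0]
wrist_force: [-0.5, 0.2, -0.5]
gripper_width: 0.0001
finger_force: 0.0
```

```bash
sed -i 's/^A=np.array(.*); YAW/A=np.array([588.8,52.5]); YAW/' h.py; python3 - <<'E'
from plant import state,vision
from h import *
rep(state())
c=vision.camera("wrist"); pickle.dump(c,open("w4.pkl","wb")); W=pts(c)*1000; H=W[...,2]
u,v=proj(c,[A[0]/1000,A[1]/1000,.04]).astype(int)
cv2.imwrite("pics/w4.png",cv2.resize(c["image"][v-110:v+80,u-110:u+130],None,fx=3,fy=3,interpolation=cv2.INTER_CUBIC))
Q=(W[...,:2]-A)@C; near=(np.hypot(Q[...,0]+14,Q[...,1])<100)
m=near&(H>25)&(H<36); m=cv2.morphologyEx(m.astype(np.uint8),cv2.MORPH_OPEN,np.ones((7,7))).astype(bool)
print("top",cv2.minAreaRect(Q[m].astype(np.float32)))
m=near&(H>44)&(H<54)&(Q[...,0]<-20)&(Q[...,0]>-58)
P=Q[m]; l=cv2.fitLine(P.astype(np.float32),cv2.DIST_HUBER,0,.01,.01).ravel(); print("strap",l,P.min(0),P.max(0),"z",np.median(H[m]))
m=near&(H>67)&(np.hypot(Q[...,0],Q[...,1])<36); P=Q[m]; l=cv2.fitLine(P.astype(np.float32),cv2.DIST_L2,0,.01,.01).ravel()
print("wing",l,np.degrees(np.arctan2(l[1],l[0])),cv2.minAreaRect(P.astype(np.float32)),np.percentile(H[m],[90,97]))
E
```

```text
t 7.3 clampXY [ 19.5 -29.7] z 230.8 toolY in clamp deg 90.04 toolz [ 1.2e-03  8.0e-04 -1.0e+00] F clamp [-0.43  0.35] -0.5 w 0.0001
top ((-13.904338836669922, 0.10425567626953125), (118.13006591796875, 146.4592742919922), 0.11734741181135178)
strap [  0.9818432    0.18969458 -39.085865     0.607968  ] [-57.49882777 -12.80861898] [-20.00263724  20.31795269] z 49.50058201007984
wing [ 0.07794057  0.996958    9.086898   -7.1279993 ] 85.52979 ((9.998808860778809, -1.1048965454101562), (40.017311096191406, 62.738441467285156), 20.46253204345703) [317.29259288 320.7013744 ]
```

View pics/w4.png

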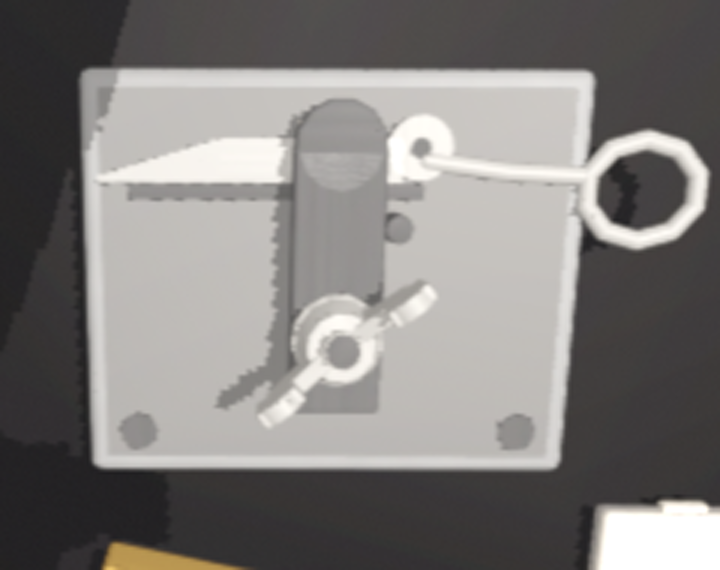

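The crop shows the strap home: it is vertical at crop x≈340, with its side on the pin at (398,228), and the blade is undisturbed. The wings run from (430,300) to (270,412), at about -55° / 125° in the clamp frame. Next I'll go down beside the wing.

Emit:
servo_tool(rows="1 45 0 0 0 0 -1;0 0 40 0 0 0 -1;0 0 40 0 0 0 -1;0 0 40 0 0 0 -1;0 0 30 0 0 0 -1;0 0 12 0 0 0 -1;0 0 0 0 0 0 -1")

```text
t: 8.05
tool_pos: [0.5971, 0.0725, 0.0651]
eef_rot: [-0.004, -0.162, 0.987, 0.001]
wrist_force: [-0.1, 0.2, 0.6]
gripper_width: 0.0001
finger_force: 0.0
```

```bash
cat > orb.py <<'E'
# next orbit rows: python3 orb.py R start_deg step n  (clamp frame, clockwise)
import sys; from h import *; from plant import state
p,R=rep(state()); q=C.T@(p[:2]-A); print("now R %.1f ang %.1f"%(np.hypot(*q),np.degrees(np.arctan2(q[1],q[0]))))
r,s,n=float(sys.argv[1]),float(sys.argv[2]),int(sys.argv[3]); a=np.arctan2(q[1],q[0]); out=[]
for k in range(1,n+1):
    b=a-np.radians(s)*k; t=r*np.array([np.cos(b),np.sin(b)]); d=np.round(t-q); q=q+d
    out.append("%d %d"%(-d[0],d[1]))
print("; ".join(out))
E
python3 orb.py 24 15 36
```

```text
t 8.1 clampXY [14.2 16.3] z 65.1 toolY in clamp deg 89.99 toolz [-7.4e-03  2.0e-04 -1.0e+00] F clamp [-0.03  0.22] 0.6 w 0.0001
now R 21.6 ang 49.0
-6 -3; -2 -6; -2 -6; 1 -6; 2 -6; 3 -5; 5 -4; 5 -3; 7 -1; 6 0; 6 2; 5 4; 4 4; 3 6; 1 6; 0 6; -2 6; -4 5; -4 5; -6 2; -6 2; -6 -1; -6 -2; -6 -3; -4 -5; -2 -6; -2 -6; 1 -6; 2 -6; 3 -5; 5 -4; 5 -3; 7 -1; 6 0; 6 2; 5 4
```

Emit:
servo_tool(rows="-2 0 -3 0 0 0 -1;0 0 0 0 0 0 -1;0 0 0 0 0 0 -1")

```text
t: 8.35
tool_pos: [0.6046, 0.0735, 0.0736]
eef_rot: [0.002, -0.162, 0.987, -0.0]
wrist_force: [0.0, 0.3, 0.3]
gripper_width: -0.0001
finger_force: 0.0
```

```bash
python3 orb.py 24 15 24
```

```text
t 8.3 clampXY [21.7 14.9] z 73.6 toolY in clamp deg 90.02 toolz [ 4.2e-03  1.0e-04 -1.0e+00] F clamp [0.12 0.32] 0.3 w -0.0001
now R 26.3 ang 34.5
-1 -7; -1 -6; 0 -6; 2 -6; 3 -5; 5 -5; 6 -3; 6 -1; 6 0; 6 2; 5 4; 4 4; 3 6; 2 6; -1 6; -2 6; -3 6; -5 4; -5 3; -6 1; -7 0; -6 -2; -5 -4; -4 -4
```

Emit:
servo_tool(rows="0 0 0 0 0 0 -1;0 0 0 0 0 0 -1;0 0 0 0 0 0 -1")

```text
t: 8.65
tool_pos: [0.6027, 0.0735, 0.0716]
eef_rot: [0.0, -0.162, 0.987, -0.0]
wrist_force: [-0.0, -0.7, 0.2]
gripper_width: -0.0
finger_force: 0.0
```

```bash
python3 orb.py 24 15 12
```

```text
t 8.7 clampXY [19.9 15.5] z 71.6 toolY in clamp deg 90.02 toolz [ 4.e-04 -0.e+00 -1.e+00] F clamp [-0.23 -0.61] 0.2 w -0.0
now R 25.2 ang 37.9
-2 -6; -2 -6; 0 -6; 2 -7; 3 -5; 4 -4; 6 -4; 6 -1; 6 0; 6 1; 5 3; 5 5
```

Emit:
servo_tool(rows="-2 -6 3 0 0 0 -1;-2 -6 0 0 0 0 -1;0 -6 0 0 0 0 -1;2 -7 0 0 0 0 -1;3 -5 0 0 0 0 -1;4 -4 0 0 0 0 -1")

```text
t: 9.25
tool_pos: [0.6091, 0.0392, 0.0684]
eef_rot: [0.0, -0.162, 0.987, 0.0]
wrist_force: [0.7, 1.5, -0.3]
gripper_width: 0.0005
finger_force: 0.7
```

Emit:
servo_tool(rows="6 -4 0 0 0 0 -1;6 -1 0 0 0 0 -1;0 0 0 0 0 0 -1")

```text
t: 9.55
tool_pos: [0.5982, 0.0303, 0.0686]
eef_rot: [-0.0, -0.161, 0.987, -0.001]
wrist_force: [1.2, -0.8, 2.3]
gripper_width: 0.0002
finger_force: 0.6
```

```bash
python3 orb.py 24 15 18
```

```text
t 9.6 clampXY [  1.9 -24.1] z 68.6 toolY in clamp deg 89.98 toolz [-2.0e-04 -1.3e-03 -1.0e+00] F clamp [ 0.9 -1.1] 2.3 w 0.0002
now R 24.1 ang -85.6
6 0; 6 2; 5 4; 5 5; 2 5; 2 6; -1 6; -1 6; -4 6; -5 4; -5 3; -6 1; -7 0; -6 -2; -5 -4; -4 -4; -3 -6; -1 -6
```

Emit:
servo_tool(rows="6 0 0 0 0 0 -1;6 2 0 0 0 0 -1;5 4 0 0 0 0 -1;5 5 0 0 0 0 -1;2 5 0 0 0 0 -1;2 6 0 0 0 0 -1")

```text
t: 10.15
tool_pos: [0.5669, 0.0431, 0.0685]
eef_rot: [-0.0, -0.161, 0.987, -0.001]
wrist_force: [1.0, -2.8, 1.7]
gripper_width: 0.0001
finger_force: 1.3
```

Emit:
servo_tool(rows="-1 6 0 0 0 0 -1;-1 6 0 0 0 0 -1;0 0 0 0 0 0 -1")

```text
t: 10.45
tool_pos: [0.5635, 0.0568, 0.0675]
eef_rot: [-0.002, -0.162, 0.987, 0.001]
wrist_force: [-1.9, -0.1, 1.3]
gripper_width: -0.0001
finger_force: 0.7
```

```bash
python3 orb.py 24 12 18
```

```text
t 10.4 clampXY [-22.6  12.2] z 67.5 toolY in clamp deg 90.09 toolz [-3.4e-03  8.0e-04 -1.0e+00] F clamp [-1.88  0.48] 1.3 w -0.0001
now R 25.7 ang 151.7
-4 3; -4 4; -4 2; -5 2; -5 1; -5 -1; -5 -1; -4 -2; -4 -4; -3 -4; -2 -4; -1 -5; -1 -5; 1 -5; 2 -5; 3 -4; 4 -3; 4 -3
```

Emit:
servo_tool(rows="-4 3 0 0 0 0 -1;-4 4 0 0 0 0 -1;-4 2 0 0 0 0 -1;-5 2 0 0 0 0 -1;0 0 0 0 0 0 -1")

```text
t: 10.95
tool_pos: [0.5783, 0.0725, 0.0681]
eef_rot: [-0.0, -0.162, 0.987, 0.001]
wrist_force: [-1.8, -0.3, -0.8]
gripper_width: 0.0002
finger_force: 0.8
```

```bash
python3 orb.py 24 10 12
```

```text
t 10.9 clampXY [-3.6 22.3] z 68.1 toolY in clamp deg 90.06 toolz [-3.0e-04  1.6e-03 -1.0e+00] F clamp [-1.78  0.33] -0.8 w 0.0002
now R 22.6 ang 99.2
-4 2; -4 -1; -4 -1; -4 -2; -3 -2; -3 -3; -3 -4; -1 -3; -1 -4; -1 -5; 1 -4; 1 -4
```

Emit:
servo_tool(rows="-4 1 0 0 0 0 -1;-4 0 0 0 0 0 -1")

```text
t: 11.15
tool_pos: [0.585, 0.0753, 0.0682]
eef_rot: [-0.0, -0.162, 0.987, 0.0]
wrist_force: [-3.1, -3.2, -0.3]
gripper_width: 0.0002
finger_force: 2.4
```

Emit:
servo_tool(rows="-4 -1 0 0 0 0 -1;0 0 0 0 0 0 -1")

```text
t: 11.35
tool_pos: [0.5879, 0.074, 0.0677]
eef_rot: [-0.002, -0.161, 0.987, -0.001]
wrist_force: [-4.9, -4.3, 1.4]
gripper_width: -0.0001
finger_force: 3.3
```

```bash
python3 orb.py 24 10 12; python3 - <<'E'
from plant import state; s=state(); print(s["torque"])
E
```

```text
t 11.3 clampXY [ 6.  20.7] z 67.7 toolY in clamp deg 89.97 toolz [-0.0038 -0.0034 -1.    ] F clamp [-5.99 -2.49] 1.4 w -0.0001
now R 21.5 ang 73.7
-5 1; -3 -2; -3 -3; -3 -3; -2 -4; -1 -4; -1 -4; 0 -4; 1 -4; 2 -4; 2 -4; 2 -3
[-1.05011546  1.08276343 -0.12864551]
```

Emit:
servo_tool(rows="-2 -2 0 0 0 0 -1;0 0 0 0 0 0 -1")

```text
t: 11.55
tool_pos: [0.5897, 0.0727, 0.0676]
eef_rot: [-0.003, -0.161, 0.987, -0.001]
wrist_force: [-7.0, -4.4, 1.7]
gripper_width: -0.0002
finger_force: 3.8
```

```bash
python3 orb.py 24 10 6
```

```text
t 11.6 clampXY [ 7.2 18.8] z 67.6 toolY in clamp deg 89.95 toolz [-0.0051 -0.0031 -1.    ] F clamp [-8.06 -1.9 ] 1.7 w -0.0002
now R 20.2 ang 69.0
-5 2; -4 -3; -2 -3; -3 -3; -1 -4; -1 -4
```

The force is rising springily to about 0.13 N m, which suggests the nut is tight after about 4.5 rad. I'll back off, look, and then push again to confirm.

Emit:
servo_tool(rows="4 1 0 0 0 0 -1;6 4 0 0 0 0 -1;5 0 -10 0 0 0 -1;0 0 -30 0 0 0 -1;0 0 -40 0 0 0 -1;0 -10 -40 0 0 0 -1;-10 -25 -30 0 0 0 -1;-15 -19 -13 0 0 0 -1;0 0 0 0 0 0 -1;0 0 0 0 0 0 -1;0 0 0 0 0 0 -1")

```text
t: 12.65
tool_pos: [0.6158, 0.0315, 0.2307]
eef_rot: [-0.001, -0.162, 0.987, 0.0]
wrist_force: [0.3, 0.0, 0.0]
gripper_width: 0.0001
finger_force: 0.0
```

```bash
cat > look.py <<'E'
import sys; from plant import state,vision
from h import *
rep(state())
c=vision.camera("wrist"); pickle.dump(c,open("wl.pkl","wb")); W=pts(c)*1000; H=W[...,2]
u,v=proj(c,[A[0]/1000,A[1]/1000,.05]).astype(int)
cv2.imwrite(sys.argv[1],cv2.resize(c["image"][v-110:v+80,u-110:u+130],None,fx=3,fy=3,interpolation=cv2.INTER_CUBIC))
Q=(W[...,:2]-A)@C; rr=np.hypot(Q[...,0],Q[...,1])
m=(H>66)&(H<90)&(rr<32)&(rr>14); P=Q[m]; a=np.arctan2(P[:,1],P[:,0]); print("wing axis deg",np.degrees(np.angle(np.exp(2j*a).mean())/2),len(P),"tops",np.percentile(H[m],[80,90,97]))
m=(H>42)&(H<54)&(Q[...,0]<-20)&(Q[...,0]>-58)&(abs(Q[...,1])<25); print("strap z",np.median(H[m]),"clamp z",np.median(H[(H>25)&(H<36)&(rr<70)]))
E
python3 look.py pics/w5.png
```

```text
t 12.7 clampXY [ 18.9 -28.6] z 230.7 toolY in clamp deg 90.05 toolz [-1.7e-03  5.0e-04 -1.0e+00] F clamp [ 0.27 -0.06] 0.0 w 0.0001
wing axis deg 22.93036705977231 242 tops [79.73904707 80.2604598  80.82018079]
strap z 48.42526287896217 clamp z 31.005901178525672
```

View pics/w5.png

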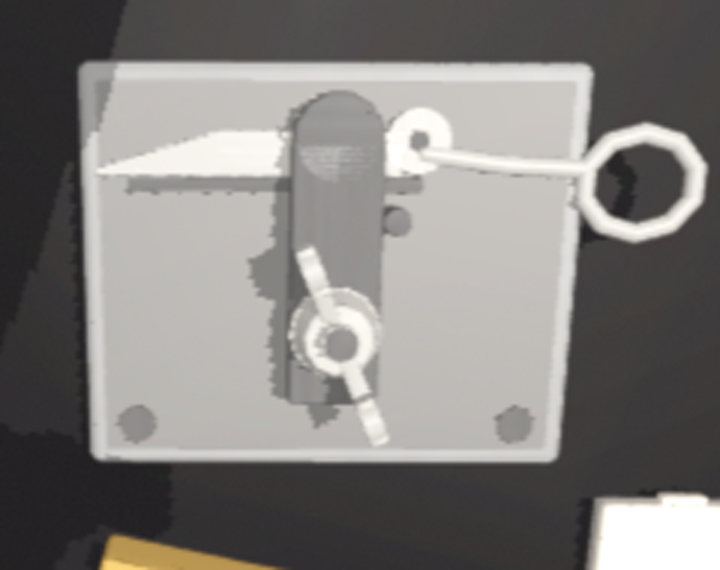

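The crop shows the strap still home and the blade unmoved. The wings are at (305,250) and (380,440), about 23° / 203°, so the nut turned about 4.9 rad and the strap sank about 1.1 mm. To confirm it's tight, I'll push cleanly on the wing on the other side, along the tool's y.

Emit:
servo_tool(rows="43 -3 0 0 0 0 -1;0 0 40 0 0 0 -1;0 0 40 0 0 0 -1;0 0 40 0 0 0 -1;0 0 20 0 0 0 -1;0 0 12 0 0 0 -1;0 0 6 0 0 0 -1;0 0 4 0 0 0 -1;0 0 0 0 0 0 -1;0 0 0 0 0 0 -1")

```text
t: 13.7
tool_pos: [0.5783, 0.0143, 0.0705]
eef_rot: [0.001, -0.162, 0.987, -0.0]
wrist_force: [0.1, -0.5, 0.7]
gripper_width: -0.0
finger_force: 0.0
```

Emit:
servo_tool(rows="0 4 0 0 0 0 -1;0 4 0 0 0 0 -1;0 0 0 0 0 0 -1")

```text
t: 14.0
tool_pos: [0.5747, 0.0224, 0.0698]
eef_rot: [0.0, -0.162, 0.987, -0.0]
wrist_force: [-0.4, 0.2, -0.6]
gripper_width: 0.0003
finger_force: 0.1
```

```bash
python3 orb.py 24 10 1
```

```text
t 14.0 clampXY [-23. -24.] z 69.8 toolY in clamp deg 90.06 toolz [ 6.e-04  1.e-04 -1.e+00] F clamp [-0.32  0.33] -0.6 w 0.0003
now R 33.2 ang -133.8
-4 10
```

Emit:
servo_tool(rows="0 2 1 0 0 0 -1;0 2 0 0 0 0 -1;0 0 0 0 0 0 -1")

```text
t: 14.3
tool_pos: [0.5732, 0.0255, 0.0685]
eef_rot: [-0.0, -0.162, 0.987, -0.0]
wrist_force: [-0.5, -1.5, 1.8]
gripper_width: -0.0001
finger_force: 1.0
```

Emit:
servo_tool(rows="0 2 0 0 0 0 -1;0 0 0 0 0 0 -1;0 0 0 0 0 0 -1")

```text
t: 14.6
tool_pos: [0.5726, 0.0276, 0.0682]
eef_rot: [-0.0, -0.162, 0.987, 0.0]
wrist_force: [-0.8, -1.1, 1.4]
gripper_width: 0.0004
finger_force: 0.9
```

Emit:
servo_tool(rows="0 1 0 0 0 0 -1;0 0 0 0 0 0 -1;0 0 0 0 0 0 -1")

```text
t: 14.9
tool_pos: [0.5723, 0.0286, 0.0682]
eef_rot: [-0.0, -0.162, 0.987, 0.0]
wrist_force: [-1.0, -2.0, 0.7]
gripper_width: -0.0002
finger_force: 0.8
```

```bash
python3 orb.py 24 10 1
```

```text
t 14.9 clampXY [-23.3 -17.4] z 68.2 toolY in clamp deg 90.02 toolz [-2.e-04  0.e+00 -1.e+00] F clamp [-1.56 -1.54] 0.7 w -0.0002
now R 29.1 ang -143.2
-2 7
```

The wing still moves at about 1.5 N, so the nut isn't tight yet. The earlier rise came from sliding along the wing. I'll carry on round.

```bash
python3 orb.py 26 10 20
```

```text
t 14.9 clampXY [-23.3 -17.4] z 68.2 toolY in clamp deg 90.02 toolz [-2.e-04  0.e+00 -1.e+00] F clamp [-1.56 -1.54] 0.7 w -0.0002
now R 29.1 ang -143.2
0 6; 2 4; 1 4; 0 5; -1 4; -1 5; -3 4; -2 3; -4 3; -4 3; -4 1; -4 1; -5 0; -4 0; -5 -2; -4 -2; -3 -3; -3 -3; -3 -4; -1 -4
```

Emit:
servo_tool(rows="0 4 0 0 0 0 -1;1 4 0 0 0 0 -1;0 0 0 0 0 0 -1")

```text
t: 15.2
tool_pos: [0.5701, 0.0344, 0.0686]
eef_rot: [0.001, -0.161, 0.987, -0.002]
wrist_force: [1.5, -6.4, -1.2]
gripper_width: 0.0003
finger_force: 3.0
```

Emit:
servo_tool(rows="1 4 0 0 0 0 -1;0 4 0 0 0 0 -1;0 0 0 0 0 0 -1")

```text
t: 15.5
tool_pos: [0.5689, 0.0381, 0.0692]
eef_rot: [0.002, -0.16, 0.987, -0.007]
wrist_force: [4.7, -15.2, -3.4]
gripper_width: -0.0003
finger_force: 7.0
```

```bash
python3 orb.py 26 10 18
```

```text
t 15.5 clampXY [-23.5  -7.2] z 69.2 toolY in clamp deg 89.87 toolz [ 0.0068 -0.013  -0.9999] F clamp [ -0.43 -15.92] -3.4 w -0.0003
now R 24.6 ang -162.9
2 4; 0 5; 0 4; -2 4; -2 4; -2 4; -4 3; -4 2; -4 2; -4 1; -5 0; -4 0; -5 -2; -4 -2; -3 -3; -3 -3; -3 -4; -1 -4
```

The force rose to 16 N straight against the push, at about 2 N/mm, which matches the springy end stop, so the nut is tight. I'll back off and check.

Emit:
servo_tool(rows="0 -5 0 0 0 0 -1;0 -8 0 0 0 0 -1;0 -10 0 0 0 0 -1;0 0 -30 0 0 0 -1;0 0 -40 0 0 0 -1;0 0 -40 0 0 0 -1;-20 0 -40 0 0 0 -1;-23 0 -12 0 0 0 -1;0 0 0 0 0 0 -1;0 0 0 0 0 0 -1;0 0 0 0 0 0 -1")

```text
t: 16.6
tool_pos: [0.6117, 0.0352, 0.2286]
eef_rot: [-0.002, -0.162, 0.987, 0.001]
wrist_force: [-0.6, -0.2, -0.8]
gripper_width: -0.0001
finger_force: 0.0
```

```bash
python3 look.py pics/w6.png
```

```text
t 16.6 clampXY [ 16.2 -23.7] z 228.6 toolY in clamp deg 90.03 toolz [-3.8e-03  7.0e-04 -1.0e+00] F clamp [-0.67  0.01] -0.8 w -0.0001
wing axis deg -0.09600283611659118 273 tops [79.67498186 80.09390719 80.6297297 ]
strap z 48.36501419963703 clamp z 30.988926874044108
```

View pics/w6.png

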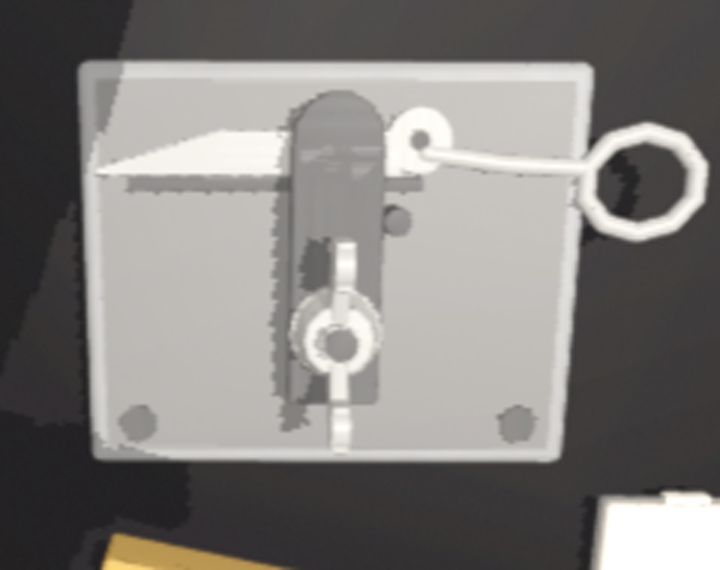

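The crop shows the wings in line with the strap, at (345,245) to (340,450), so the angle is 0° and matches 3π = fully tight. The strap is against its pin, the blade is in place, and the arm is well clear.

```bash
python3 -c "
from plant import ticket; print(ticket.finish_job())"
```

```text
the job is handed in; nothing more can be done
None
```

I pushed the strap home against its stop pin and turned the wing nut clockwise until it was fully tight. The last stroke met the end stop with about 16 N on the fingertip. The blade did not move in the camera views, the arm finished well clear, and the job was handed in at about 17 s.

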